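# Gauge the wheel lock's shoe clearance

## Task

Wipe the three loose steel chips off the bench plate with the scraper block, without fingers or gauge touching them, and stand the block back on the ledge beside the plate. Then take the taper gauge by its handle and, with its blade flat on the plate, slide it squarely in under the wheel lock's sprung shoe until it drags snugly between shoe and plate, without prising the shoe up. Finish still holding the gauge in there at that depth, so that the clamp can be tightened to that clearance; leave the other things on the ledge where they lie.

Things in the scene. Friction and masses are not known exactly. Their poses are not given: they have to be found in the camera images.
- fixture: Fixture, fixed: flat steel bench plate 230 (x) x 150 (y) x 20 mm high with an upright tube, 25 mm diameter, to 125 mm above the ledge, at x = +98 mm. Origin: under the plate's centre, on the ledge; +x points from the open front edge (x = -115 mm) to the tube. Top face at z = 20 mm, open from x = -115 to +10 mm, where the chips lie. Place and yaw vary.
- shoe: Wheel lock's flat steel shoe, 52 (x) x 56 (y) x 9 mm, parallel to the plate, over an open gap of 5 to 7.5 mm. Origin: middle of its lower front edge (the gap's mouth), at x = +10 mm, y = 0 of the fixture; axes as the fixture's, +x into the gap, clear for 75 mm. It only rises, on springs: first movement 4 N, then 4 N per mm. Snug: it bears on the blade, risen by less than 2 mm.
- wheel_lock: Fixed rest of the wheel lock: clamp on the tube, arm over the shoe (to 75 mm above its underside), lever with black grip rising to about 190 mm above the ledge, behind the shoe. Origin: on the tube's axis, level with the resting shoe's underside (height minus 20 mm = gap); axes as the fixture's.
- gauge: Taper gauge lying flat, 150 g: black handle 60 (x) x 24 (y) x 30 mm high, x = -30 to +30 mm, and steel blade 25 mm wide, x = +30 to +110 mm. Flat underside at z = 0; blade 2.5 mm thick at the tip, gaining 1 mm every 9 mm to 11.4 mm at the handle. Origin: under the middle of the handle; +x to the tip.
- gauge_tip (a point): Middle of the blade tip's lower edge, at x = +110 mm, z = 0 of the gauge.
- scraper: Scraper block standing on the ledge, 130 g: ash block 28 (x) x 84 (y) x 46 mm high, steel strips along its lower edges. Origin: centre of the underside. Gripped across its 28 mm (x); wipes along its x. It stands on one side of the plate, the gauge lies on the other; which is left varies.
- chip1: Loose steel chip on the open part of the plate, 16 x 12 x 7 mm high, 11 g. Origin: centre of its underside as it lies at the start.
- chip2: Loose steel chip on the plate, 14 x 14 x 6 mm, 10 g. Origin as chip1.
- chip3: Loose steel chip on the plate, 18 x 10 x 8 mm, 12 g. Origin as chip1.
- hammer: Bystander: ball-peen hammer with ash handle, 310 mm long, lying on the right side. Origin under the handle, about 30 mm from the middle of its length; handle to -x, head to +x.
- hub_cap: Bystander: white nylon hub cap, 64 mm across, 25 mm high. Origin: centre of the underside.
- hanger: Bystander: aluminium footrest hanger, a bent 22 mm tube about 290 mm long, lying on the left side. Origin under its middle.
- spare_clamp: Bystander: loose steel wheel lock clamp, 60 x 66 x 26 mm, between the robot and the fixture. Origin: centre of the underside.
- spanner: Bystander: flat steel spanner, 160 mm long, 8 mm high. Origin under its middle.
- oil_bottle: Bystander: white oil bottle, 48 mm across, 120 mm high, on the left side. Origin: centre of the underside.
There are look-alikes about, which are no part of the job. Several things have the shape of the gauge; the one meant has the colours described above.

How it is judged:
On the way, in this order (a step that is already met when the one before it is completed fails the run):
1. all three chips wiped off the plate while the scraper block is held (height (world z) of each of chip1, chip2, chip3 below 0.017 m and contact force between the fingers and scraper above 1 N), for 0.05 s.
2. the scraper block stands on the ledge, let go (height (world z) of scraper below 0.004 m and angle between scraper's own z axis and vertical below 0.1 rad and contact force between the fingers and scraper below 0.1 N), for 0.1 s.
3. the gauge's tip is in the gap under the shoe, gauge held (x of gauge_tip in the frame of shoe above 0.005 m and distance between gauge_tip and shoe below 0.05 m and height (world z) of gauge_tip below 0.026 m and contact force between the fingers and gauge above 1 N), for 0.05 s.
At the end, for the whole second after the job is handed in: Gauge held still, flat and square (0.15 rad), blade pinched between shoe (over 1.5 N) and plate (over 0.5 N), tip 12 to 75 mm in and within 16 mm of the shoe's middle line; shoe risen under 2 mm; chips down off the plate; scraper block upright on the ledge, let go (all of step 2 and contact force between the fingers and gauge above 2 N and contact force between gauge and shoe above 1.5 N and contact force between gauge and fixture above 0.5 N and distance of shoe from where it was at the start of the episode below 0.002 m and x of gauge_tip in the frame of shoe between 0.012 and 0.075 m and y of gauge_tip in the frame of shoe between -0.016 and 0.016 m and angle between the x axis of gauge and the x axis of fixture, either way round below 0.15 rad and angle between the z axis of gauge and the z axis of fixture, either way round below 0.06 rad and linear speed of gauge below 0.01 m/s and height (world z) of each of chip1, chip2, chip3 below 0.017 m); the arm keeps its last pose, push and grip.
It fails at once if the shoe is prised up by more than 3.5 mm (distance of shoe from where it was at the start of the episode above 0.0035 m).
It fails at once if a chip is touched by the fingers (contact force between the fingers and chip1 above 0.5 N or contact force between the fingers and chip2 above 0.5 N or contact force between the fingers and chip3 above 0.5 N).
It fails at once if a chip is pushed with the gauge (contact force between gauge and chip1 above 0.5 N or contact force between gauge and chip2 above 0.5 N or contact force between gauge and chip3 above 0.5 N).
It fails at once if a bystander is knocked away (more than 30 mm) (distance of any of hammer, hub_cap, hanger, spare_clamp, spanner, oil_bottle from where it was at the start of the episode above 0.03 m).
It also fails if it takes over 67 s, if anything falls off the work surface, if the arm or the gripper's body presses on something with over 40 N, if the wrist force passes 120 N, or if a joint passes its speed limit or range.

## Robot

A 7-joint arm with a two-finger parallel gripper is mounted at the origin on the work surface. World frame = base frame: x ahead of the robot, y to its left, z up, the work surface at z = 0. Lengths are in m, angles in rad, forces in N, time in s.
With the tool pointing down it reaches from about 0.425 to 0.925 m from the base axis. Payload 6.8 kg.
Tool frame: the origin (TCP) lies at the very end of the fingers, on their centre line; the grasp point (between the pads) lies 19 mm behind it; z points along the fingers, y is the line along which they close (so a half turn about z gives the same grasp; the last joint's range is limited). The gripper opens to 85 mm and grips with 20 to 120 N. Pads are 22 mm wide; open, the fingers measure 114 mm over their backs; the gripper's body (76 mm by 85 mm) begins 54 mm behind the grasp point. The pads swing forward as they close: fully open they stand 13 mm farther back than shut.
Start: joints at [-1.419, 0.477, 0.022, 1.555, -0.011, 1.109, -0.083], TCP at [0.173, 0.652, 0.231] pointing down, gripper open.
Joint ranges: [-2.96, 2.96], [-0.34, 2.1], [-1.41, 1.46], [0.24, 2.44], [-1.37, 4.51], [0.17, 1.92], [-2.96, 2.96]. Speed limits (rad/s): [2.39, 2.39, 3.14, 3.14, 3.14, 3.14, 3.14].

## Interface

Orientations are given as a unit quaternion [w, x, y, z].
In Python, from station import bot gives the robot as it stands.
- The arm moves only by the tool jog_arm, never from a script. Its argument "motion" is a list of rows, each a list of 7 numbers: the turn, a rotation vector about the tool's x, y, z in rad, then the shift along the tool's x, y, z in mm, then the finger opening in mm, from 0 to 85.4. A call has 1 to 10 rows; each row is the pose to reach, as a shift and turn from the pose commanded when the call began, along the tool's axes at that moment; what a row does not reach only later rows make up. A row lasts 1/8 s, in which the tool goes at most 62.5 mm and 10.7 degrees, less where a joint would pass 70% of its speed; a pose out of reach is approached as far as the arm can. A call with a gripper value outside its range is refused whole. The fingers move at their own pace and stop on an object; "grip_force" is the grip in N (left out, the last holds). Time passes only in rows, so rows that repeat a pose let the fingers close. It gives the time, the measured TCP pose, the force, the opening and the grip force at its end, in the units of the state.
- bot.get_obs(): the state, without advancing time (a new reading comes with each control period).
- bot.read_camera(name): name is "scene" or "side" or "wrist"; returns a dict with "pixels" (384x512x3 uint8, red, green, blue), "camera_matrix" (3x3 intrinsics, pixels), "T" (4x4, takes a point from camera to world coordinates); the wrist camera has in their place "tool_from_camera" (4x4, takes a point from camera to tool coordinates, whose origin is the TCP and whose axes are the flange's). Camera axes: x right, y down, z forward; pixel columns grow to the right and rows downward; lengths in m; the calibration is good to about 2 mm. The wrist camera is an equidistant fisheye: a pixel r from the principal point sees the ray r / f radians off the axis. A picture is of the moment at which its call begins: read the wrist's pose just before it. There is no depth.
- bot.hand_in(): hands the job in; it is judged then, once.
Trained networks look in a picture, given as the dict that the camera call returned (one of the last four; its "shot" number tells which), for a name from the list of things; names that differ only in an ending like _2 or _b are one class to them, and where a whole thing is asked for, a point or a joint stands for the part that bears it (a point fixed in the world has none). Each returns a list of dicts, best first, with "score" (0 to 1); they miss things now and then, are a little off and sometimes report something else, mostly with a low value. They report only what shows in the picture. A call takes as long as a camera call. They do not tell look-alikes from the thing itself.
- bot.spot_in(thing, picture): "xy" ([column, row] in pixels, amid what is visible of it).
- bot.tip_of(thing, picture): "xy" ([column, row] in pixels: a listed point, or the origin of a listed thing).
The state is a dict: "t": time; "q": joint angles; "joint_vel": joint speeds; "joint_torque": joint torques, N m; "eef_pos": TCP position; "tool_rot": TCP orientation; "contact_force": force on the tool from outside, world axes, zero at the start; "torque": the same for the moment, N m; "gripper_width": opening from 0.0 (shut) to 1.0 (fully open); "grasp_force": force on a finger pad.
Only numpy, scipy, OpenCV 4.12 (cv2) and the standard library are available. Lean on these libraries where they do the work, as an engineer would, in place of code of your own. Each camera call takes 0.05 s, during which the arm holds its last target. There are 200 camera calls.

## Working session

There is one attempt and no reset: what is moved stays moved. The work goes in short steps, Python scripts to look and compute and a tool call to move; the robot and the scene stay as the last step left them, time stands still between calls to the robot, and variables do not carry over. Pictures are saved under pics/ and viewed, at most 10 in all, crops included, and the job is handed in when it is done.

Besides the shell and the picture viewer there is one more tool, called after "Request:" in YAML: its name, and indented under it one key for each argument. jog_arm: Moves the arm, as the interface text tells. Its arguments: {"type":"object","properties":{"motion":{"type":"array"},"grip_force":{"type":"number"}},"required":["motion"]}

```bash
ls; mkdir -p pics
python3 - <<'E'
from station import bot
import cv2,pickle
o=bot.get_obs();print({k:o[k] for k in('t','eef_pos','tool_rot','gripper_width','contact_force')})
P={}
for n in('scene','side'):
    p=bot.read_camera(n);P[n]=p;cv2.imwrite(f'pics/{n}0.png',cv2.resize(p['pixels'][:,:,::-1],(800,600),interpolation=cv2.INTER_CUBIC))
    print(n,p['camera_matrix'].tolist(),p['T'].round(3).tolist())
    for t in('fixture','shoe','wheel_lock','gauge','gauge_tip','scraper','chip1','chip2','chip3','hammer','spanner','hub_cap'):
        print(t,[(d['xy'],round(d['score'],2)) for d in bot.tip_of(t,p)[:4]])
pickle.dump(P,open('p0.pkl','wb'))
E
```

```text
pics
{'t': 0.0, 'eef_pos': array([0.17324599, 0.65177779, 0.23034509]), 'tool_rot': array([-6.09368627e-05,  1.29533955e-01,  9.91574582e-01, -8.94131002e-04]), 'gripper_width': 0.9977079250075982, 'contact_force': array([ 0.25108724,  0.39516282, -0.58300205])}
scene [[393.79597958699276, 0.0, 253.21800331204506], [0.0, 393.79597958699276, 190.75116324890337], [0.0, 0.0, 1.0]] [[-0.037, 0.828, -0.559, 1.245], [0.999, 0.029, -0.024, 0.047], [-0.004, -0.56, -0.829, 1.144], [0.0, 0.0, 0.0, 1.0]]
fixture []
shoe [([257.3, 222.9], 0.56)]
wheel_lock [([260.9, 243.2], 0.67)]
gauge [([208.6, 221.2], 0.72), ([159.9, 197.7], 0.67)]
gauge_tip [([175.2, 222.5], 0.63), ([151.1, 223.8], 0.55), ([328.5, 209.3], 0.34)]
scraper [([326.5, 208.2], 0.76)]
chip1 []
chip2 []
chip3 []
hammer [([111.6, 198.4], 0.95), ([337.3, 249.0], 0.29)]
spanner [([155.4, 252.6], 0.53)]
hub_cap []
side [[420.92532117061234, 0.0, 260.3773157895897], [0.0, 420.92532117061234, 187.0901870064873], [0.0, 0.0, 1.0]] [[0.974, -0.165, 0.154, 0.312], [-0.225, -0.741, 0.632, -0.91], [0.01, -0.65, -0.759, 1.145], [0.0, 0.0, 0.0, 1.0]]
fixture [([281.6, 133.7], 0.69), ([274.1, 186.2], 0.58)]
shoe [([278.2, 181.2], 0.62)]
wheel_lock [([302.1, 173.3], 0.79), ([309.4, 270.3], 0.43)]
gauge [([291.0, 224.7], 0.76), ([281.1, 274.6], 0.64)]
gauge_tip [([310.9, 271.6], 0.9), ([299.5, 250.1], 0.9)]
scraper [([250.0, 148.2], 0.87)]
chip1 [([261.8, 112.1], 0.69)]
chip2 [([261.8, 112.1], 0.69)]
chip3 [([261.8, 112.1], 0.69)]
hammer [([299.2, 169.3], 0.63)]
spanner [([339.1, 258.3], 0.62)]
hub_cap [([283.2, 135.3], 0.61)]
```

View pics/scene0.png

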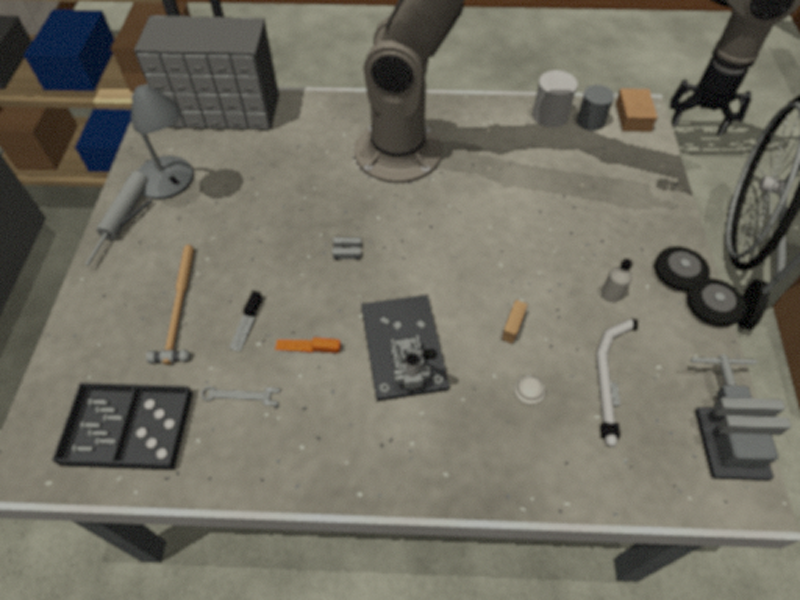

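View pics/side0.png

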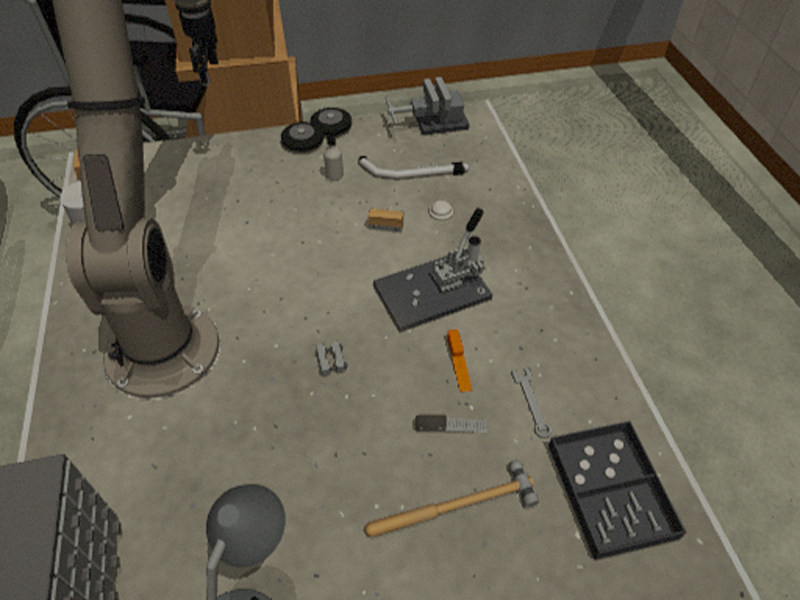

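The scene view shows the plate at (405,347) with three chips near (395,322). The scraper is at (514,320). There are two gauge-shaped things, a black-handled one with a steel blade at (247,318) and an all-orange one at (310,345). The black and steel one fits the description. I'll confirm it in an enlarged crop.

```bash
cat > h.py <<'E'
import numpy as np,cv2
def ray(p,xy):
    d=np.linalg.solve(p['camera_matrix'],[xy[0],xy[1],1.]);T=p['T'];return T[:3,3],T[:3,:3]@d
def onz(p,xy,z):
    o,d=ray(p,xy);return o+d*(z-o[2])/d[2]
def proj(p,X):
    T=p['T'];c=(np.atleast_2d(X)-T[:3,3])@T[:3,:3];u=c@np.array(p['camera_matrix']).T;return u[:,:2]/u[:,2:]
E
python3 - <<'E'
import pickle,cv2,numpy as np
from h import *
P=pickle.load(open('p0.pkl','rb'))
s,d=P['scene']['pixels'][:,:,::-1],P['side']['pixels'][:,:,::-1]
a=cv2.resize(s[180:265,140:340],(800,340),interpolation=cv2.INTER_CUBIC)
b=cv2.resize(d[130:280,230:330],(373,560),interpolation=cv2.INTER_CUBIC) 
b2=cv2.resize(d[160:225,230:350],(480,260),interpolation=cv2.INTER_CUBIC)
c=np.zeros((600,800,3),np.uint8);c[:340]=a;c[340:,:480]=b2
cv2.imwrite('pics/crop.png',c)
k=.64
for n,z,pts in(('scene',.02,[(362,303),(427,297),(447,389),(380,398)]),('side',.02,[(374,290),(459,260),(492,293),(402,328)]),('scene',.046,[(514,312)]),('side',.046,[(385,213)]),('scene',.015,[(253,303),(237,347)]),('side',.015,[(430,423),(487,428)])):
  for q in pts: print(n,q,onz(P[n],np.array(q)*k,z).round(3))
E
```

```text
scene (362, 303) [ 0.502 -0.059  0.02 ]
scene (427, 297) [0.481 0.083 0.02 ]
scene (447, 389) [0.703 0.125 0.02 ]
scene (380, 398) [ 0.727 -0.008  0.02 ]
side (374, 290) [0.469 0.049 0.02 ]
side (459, 260) [0.682 0.097 0.02 ]
side (492, 293) [ 0.727 -0.017  0.02 ]
side (402, 328) [ 0.507 -0.07   0.02 ]
scene (514, 312) [0.531 0.267 0.046]
side (385, 213) [0.54  0.266 0.046]
scene (253, 303) [ 0.507 -0.3    0.015]
scene (237, 347) [ 0.619 -0.315  0.015]
side (430, 423) [ 0.51  -0.303  0.015]
side (487, 428) [ 0.614 -0.338  0.015]
```

View pics/crop.png

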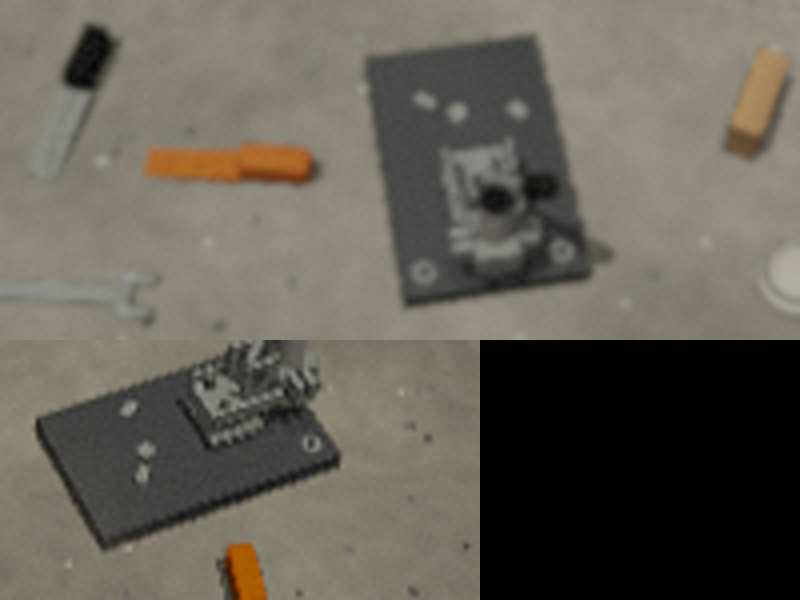

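The crop confirms it: the gauge is the black handle with the steel blade at crop (90,52) to (45,165), and the orange one is the look-alike. Next I'll fit the plate, the chips, the scraper and the gauge.

Run:
```python
import pickle
from h import *
from scipy.optimize import least_squares
P=pickle.load(open('p0.pkl','rb'));S,D=P['scene'],P['side']
sc=lambda q:np.array(q)/4.+[140,180]-.4
sd=lambda q:(np.array(q)-[0,340])/4.+[230,160]-.4
def pose(v,L):
    c,s=np.cos(v[2]),np.sin(v[2]);L=np.array(L,float);return np.c_[v[0]+c*L[:,0]-s*L[:,1],v[1]+s*L[:,0]+c*L[:,1],L[:,2]]
obs=[(S,sc((367,57)),(-.115,-.075,.02)),(S,sc((536,38)),(-.115,.075,.02)),(S,sc((590,277)),(.115,.075,.0)),(S,sc((405,303)),(.115,-.075,0)),
(D,sd((38,422)),(-.115,.075,.02)),(D,sd((105,534)),(-.115,-.075,.02)),(D,sd((338,455)),(.115,-.075,.02))]
f=lambda v:np.concatenate([(proj(c,pose(v,[l]))[0]-q) for c,q,l in obs])
r=least_squares(f,[.6,.02,.17]);v=r.x;print('fix',v.round(4),r.fun.round(1))
R=np.array([[np.cos(v[2]),-np.sin(v[2])],[np.sin(v[2]),np.cos(v[2])]])
for n,a,b in(('A',(425,100),(142,473)),('B',(457,112),(147,450)),('C',(517,109),(130,408))):
    for c,q in((S,sc(a)),(D,sd(b))):
        w=onz(c,q,.024);print(n,w[:2].round(4),'fix',(R.T@(w[:2]-v[:2])).round(4))
print('scr', [onz(S,sc(q),.046)[:2].round(4) for q in((758,50),(788,57),(757,130),(728,122))])
print('gau h', [onz(S,sc(q),.03)[:2].round(4) for q in((98,30),(80,84))],'tip',onz(S,sc((42,175)),0)[:2].round(4))
for n in('hammer','hub_cap','hanger','spare_clamp','spanner','oil_bottle'):
    pass
```

```text
fix [0.5983 0.033  0.202 ] [-0.9 -0.3 -0.2 -1.5 -0.   1.  -0.4  1.7 -1.2 -1.6 -0.8  0.7  0.5 -0.8]
A [ 0.5459 -0.0085] fix [-0.0596 -0.0302]
A [ 0.5493 -0.0062] fix [-0.0559 -0.0286]
B [0.5568 0.0187] fix [-0.0435 -0.0057]
B [0.5597 0.0184] fix [-0.0408 -0.0066]
C [0.5521 0.0687] fix [-0.0381  0.0442]
C [0.5564 0.0699] fix [-0.0336  0.0445]
scr [array([0.5005, 0.2693]), array([0.5067, 0.2939]), array([0.5789, 0.263 ]), array([0.5721, 0.24  ])]
gau h [array([ 0.4885, -0.2927]), array([ 0.5439, -0.2988])] tip [ 0.6154 -0.3244]
```

```bash
cat >> h.py <<'E'
from scipy.spatial.transform import Rotation as Ro
def Rt(o): w,x,y,z=o['tool_rot'];return Ro.from_quat([x,y,z,w]).as_matrix()
def plan(o,x,y,z,ydir):
    """row (turn, shift mm) to a tool-down pose whose closing axis points at ydir (rad, mod pi)"""
    R=Rt(o);yd=np.arctan2(R[1,1],R[0,1]);d=(ydir-yd+np.pi/2)%np.pi-np.pi/2;a=yd+d
    G=np.array([[np.sin(a),np.cos(a),0],[-np.cos(a),np.sin(a),0],[0,0,-1]])
    if np.linalg.det(G)<0: G[:,0]*=-1
    print('turn',Ro.from_matrix(R.T@G).as_rotvec().round(3),'shift',(R.T@(np.array([x,y,z])-o['eef_pos'])*1e3).round(1))
def st(o):
    R=Rt(o);print('t',round(o['t'],2),'pos',o['eef_pos'].round(4),'ydir',round(float(np.arctan2(R[1,1],R[0,1])),3),'tilt',R[:,2].round(3),'F',o['contact_force'].round(1),'w',round(o['gripper_width'],3),'gf',np.round(o['grasp_force'],1),'q7',round(o['q'][6],2))
def wray(p,xy,o):
    K=p['camera_matrix'];d=np.array([xy[0]-K[0][2],xy[1]-K[1][2]]);r=np.hypot(*d);th=r/K[0][0]
    v=np.r_[np.sin(th)*d/max(r,1e-9),np.cos(th)];T=np.array(p['tool_from_camera']);R=Rt(o)
    return o['eef_pos']+R@T[:3,3],R@T[:3,:3]@v
def wonz(p,xy,o,z):
    a,d=wray(p,xy,o);return a+d*(z-a[2])/d[2]
def wproj(p,X,o):
    T=np.array(p['tool_from_camera']);R=Rt(o);c=((np.atleast_2d(X)-o['eef_pos'])@R-T[:3,3])@T[:3,:3]
    K=p['camera_matrix'];r=np.hypot(c[:,0],c[:,1]);th=np.arctan2(r,c[:,2]);return np.c_[K[0][2]+K[0][0]*th*c[:,0]/r,K[1][2]+K[0][0]*th*c[:,1]/r]
E
python3 - <<'E'
from h import *
from station import bot
o=bot.get_obs();st(o);plan(o,.54,.267,.2,1.178)
E
```

```text
t 1.3 pos [0.1735 0.6524 0.2313] ydir 1.311 tilt [ 0.  0. -1.] F [-0.3  0.7  0.1] w 0.997 gf 0.0 q7 -0.08
turn [0.    0.    0.133] shift [-453.3 -278.3   31.3]
```

Request:
jog_arm:
  motion:
    - [0, 0, 0.133, -453, -278, 31, 85]
    - [0, 0, 0.133, -453, -278, 31, 85]
    - [0, 0, 0.133, -453, -278, 31, 85]
    - [0, 0, 0.133, -453, -278, 31, 85]
    - [0, 0, 0.133, -453, -278, 31, 85]
    - [0, 0, 0.133, -453, -278, 31, 85]
    - [0, 0, 0.133, -453, -278, 31, 85]
    - [0, 0, 0.133, -453, -278, 31, 85]
    - [0, 0, 0.133, -453, -278, 31, 85]
    - [0, 0, 0.133, -453, -278, 31, 85]
  grip_force: 50

```text
t: 2.55
eef_pos: [0.5419, 0.2638, 0.2003]
tool_rot: [0.001, 0.198, 0.98, -0.001]
contact_force: [-0.6, 0.5, -0.1]
gripper_width: 0.995
grasp_force: 0.0
```

Run:
```python
from h import *
from station import bot
import pickle
o=bot.get_obs();st(o);p=bot.read_camera('wrist');pickle.dump((o,p),open('w1.pkl','wb'))
img=np.ascontiguousarray(p['pixels'][:,:,::-1])
for q in wproj(p,[(.54,.267,.046)],o): print('expect scraper',q.round(0))
for t in('scraper','fixture','shoe','wheel_lock','chip1'): print(t,[(d['xy'],round(d['score'],2)) for d in bot.tip_of(t,p)[:3]])
cv2.imwrite('pics/w1.png',cv2.resize(img,(800,600),interpolation=cv2.INTER_CUBIC))
```

```text
t 2.55 pos [0.5419 0.2638 0.2003] ydir 1.172 tilt [ 0.001 -0.001 -1.   ] F [-0.6  0.5 -0.1] w 0.995 gf 0.0 q7 0.7
expect scraper [263. 177.]
scraper [([263.8, 168.0], 0.97)]
fixture [([127.8, 264.8], 0.56)]
shoe [([125.3, 281.2], 0.44)]
wheel_lock [([163.2, 323.5], 0.68)]
chip1 [([101.6, 255.2], 0.52), ([84.9, 252.7], 0.47), ([127.4, 241.0], 0.41)]
```

View pics/w1.png

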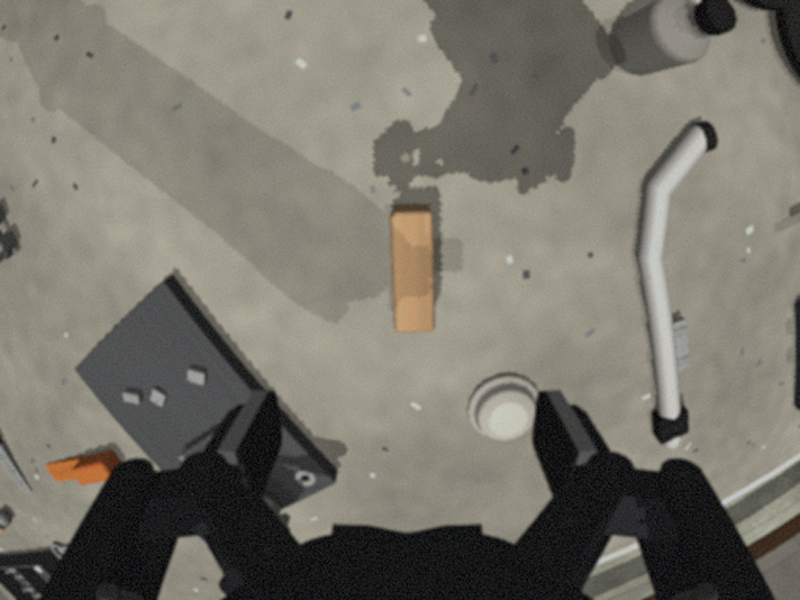

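The wrist view is clear. The scraper top spans (392,211) to (435,331), the plate corners are at (172,276), (77,369) and (335,480), and the chips are at (197,376), (157,397) and (132,397).

```bash
cat > fit.py <<'E'
import pickle
from h import *
from scipy.optimize import least_squares
o,p=pickle.load(open('w1.pkl','rb'));k=.64
c=np.array([wonz(p,np.array(q)*k-.2,o,.046)[:2] for q in((392,212),(432,210),(435,331),(396,331))])
print('scr c',c.mean(0).round(4),'edges',[round(float(np.linalg.norm(c[i]-c[i-1])),3) for i in range(4)],'long dir',np.arctan2(*(c[2]+c[3]-c[0]-c[1])[::-1]))
P=np.array([wonz(p,np.array(q)*k-.2,o,.02)[:2] for q in((172,276),(77,369),(335,480))])
print('plate',P.round(4).tolist(),'len',np.linalg.norm(P[0]-P[1]),np.linalg.norm(P[0]-P[2]),'yaw',np.arctan2(*(P[0]-P[1])[::-1])-np.pi/2,np.arctan2(*(P[2]-P[0])[::-1]))
yaw=np.mean([np.arctan2(*(P[0]-P[1])[::-1])-np.pi/2,np.arctan2(*(P[2]-P[0])[::-1])])
R=np.array([[np.cos(yaw),-np.sin(yaw)],[np.sin(yaw),np.cos(yaw)]])
C=np.mean([P[i]-R@l for i,l in enumerate(np.array([(-.115,.075),(-.115,-.075),(.115,.075)]))],0)
print('fix',C.round(4),yaw)
for q in((197,376),(157,397),(132,397)): w=wonz(p,np.array(q)*k-.2,o,.026)[:2];print('chip',w.round(4),(R.T@(w-C)).round(4))
for lx,ly in((-.05,.073),(-.05,-.11)): print('wipe',(C+R@[lx,ly]).round(4),yaw+np.pi/2)
plan(o,*c.mean(0),.022,np.arctan2(*(c[2]+c[3]-c[0]-c[1])[::-1])+np.pi/2)
E
python3 fit.py
```

```text
scr c [0.5385 0.2691] edges [0.081, 0.026, 0.083, 0.027] long dir -0.366594232564257
plate [[0.4714, 0.0923], [0.5026, -0.0597], [0.692, 0.1297]] len 0.15520430486866146 0.22368674508178968 yaw 0.20236173243794986 0.1681537677784604
fix [0.5976 0.0366] 0.1852577501082051
chip [0.5529 0.0704] [-0.0377  0.0415]
chip [0.5565 0.0195] [-0.0435 -0.0092]
chip [ 0.5476 -0.0074] [-0.0572 -0.034 ]
wipe [0.535  0.0991] 1.7560540769031017
wipe [ 0.5687 -0.0807] 1.7560540769031017
turn [-0.001  0.001 -0.032] shift [  5.5   3.7 178.3]
```

Request:
jog_arm:
  motion:
    - [0, 0, -0.032, 5.5, 4, 60, 85]
    - [0, 0, -0.032, 5.5, 4, 120, 85]
    - [0, 0, -0.032, 5.5, 4, 160, 85]
    - [0, 0, -0.032, 5.5, 4, 176, 85]
    - [0, 0, -0.032, 5.5, 4, 176, 20]
    - [0, 0, -0.032, 5.5, 4, 176, 20]
    - [0, 0, -0.032, 5.5, 4, 176, 20]
    - [0, 0, -0.032, 5.5, 4, 176, 20]
    - [0, 0, -0.032, 5.5, 4, 176, 20]
    - [0, 0, -0.032, 5.5, 4, 176, 20]

```text
t: 4.1
eef_pos: [0.5373, 0.2735, 0.026]
tool_rot: [0.001, 0.18, 0.984, 0.001]
contact_force: [-1.1, -1.0, 7.0]
gripper_width: 0.318
grasp_force: 50.3
```

Run:
```python
from h import *
from station import bot
o=bot.get_obs();st(o);plan(o,.535,.099,.1,1.76);plan(o,.535,.099,.046,1.76)
```

```text
t 4.1 pos [0.5373 0.2735 0.026 ] ydir 1.21 tilt [ 0.002  0.001 -1.   ] F [-1.1 -1.   7. ] w 0.318 gf 50.3 q7 0.76
turn [ 0.002  0.002 -0.55 ] shift [ -59.7 -163.9  -74.2]
turn [ 0.002  0.002 -0.55 ] shift [ -59.6 -164.   -20.2]
```

Request:
jog_arm:
  motion:
    - [0, 0, 0, 0, 0, -55, 20]
    - [0, 0, -0.18, -15, -40, -85, 20]
    - [0, 0, -0.36, -40, -95, -85, 20]
    - [0, 0, -0.55, -60, -150, -85, 20]
    - [0, 0, -0.55, -60, -162, -85, 20]
    - [0, 0, -0.55, -60, -164, -85, 20]
    - [0, 0, -0.55, -60, -164, -50, 20]
    - [0, 0, -0.55, -60, -164, -24, 20]
    - [0, 0, -0.55, -60, -164, -24, 20]

```text
t: 5.22
eef_pos: [0.5338, 0.1011, 0.0472]
tool_rot: [-0.001, -0.096, 0.995, 0.0]
contact_force: [-0.7, 1.0, -0.9]
gripper_width: 0.315
grasp_force: 51.0
```

Run:
```python
from h import *
from station import bot
import pickle
o=bot.get_obs();st(o);p=bot.read_camera('wrist');s=bot.read_camera('side')
a=cv2.resize(p['pixels'][:,:,::-1],(512,384));b=cv2.resize(s['pixels'][150:220,230:330,::-1],(288,202),interpolation=cv2.INTER_CUBIC)
c=np.zeros((384,800,3),np.uint8);c[:,:512]=a;c[:202,512:]=b
cv2.imwrite('pics/w2.png',c);plan(o,.535,.099,.047,1.76);plan(o,.569,-.082,.047,1.76)
```

```text
t 5.22 pos [0.5338 0.1011 0.0472] ydir 1.763 tilt [-0.002  0.001 -1.   ] F [-0.7  1.  -0.9] w 0.315 gf 51.0 q7 1.5
turn [ 0.001 -0.002  0.003] shift [-0.8 -2.3  0.2]
turn [ 0.001 -0.002  0.003] shift [   0.4 -186.5    0. ]
```

View pics/w2.png

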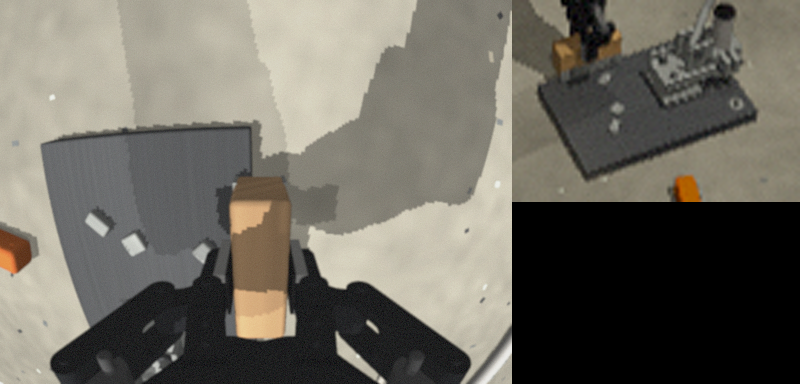

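The chips lie ahead of the block at (98,222), (133,243) and (203,252), all within its width and below the fingertips. Sweeping now.

Request:
jog_arm:
  motion:
    - [0, 0, 0, 0, -8, 0.5, 20]
    - [0, 0, 0, 0, -18, 0.5, 20]
    - [0, 0, 0, 0, -28, 0.5, 20]
    - [0, 0, 0, 0, -38, 0.5, 20]
    - [0, 0, 0, 0, -48, 0.5, 20]
    - [0, 0, 0, 0, -58, 0.5, 20]
    - [0, 0, 0, 0, -68, 0.5, 20]
    - [0, 0, 0, 0, -78, 0.5, 20]
    - [0, 0, 0, 0, -88, 0.5, 20]
    - [0, 0, 0, 0, -98, 0.5, 20]

```text
t: 6.58
eef_pos: [0.553, 0.0016, 0.0478]
tool_rot: [-0.0, -0.094, 0.996, 0.0]
contact_force: [0.4, 0.6, -0.8]
gripper_width: 0.318
grasp_force: 51.0
```

Request:
jog_arm:
  motion:
    - [0, 0, 0, 0, -10, 0, 20]
    - [0, 0, 0, 0, -20, 0, 20]
    - [0, 0, 0, 0, -30, 0, 20]
    - [0, 0, 0, 0, -40, 0, 20]
    - [0, 0, 0, 0, -50, 0, 20]
    - [0, 0, 0, 0, -60, 0, 20]
    - [0, 0, 0, 0, -70, 0, 20]
    - [0, 0, 0, 0, -80, 0, 20]
    - [0, 0, 0, 0, -90, 0, 20]
    - [0, 0, 0, 0, -90, 0, 20]

```text
t: 7.82
eef_pos: [0.5699, -0.0874, 0.0478]
tool_rot: [0.0, -0.094, 0.996, -0.0]
contact_force: [-0.5, -0.7, -1.4]
gripper_width: 0.317
grasp_force: 51.0
```

Run:
```python
from h import *
from station import bot
o=bot.get_obs();st(o);p=bot.read_camera('wrist');s=bot.read_camera('side')
a=cv2.resize(p['pixels'][:,:,::-1],(512,384));b=cv2.resize(s['pixels'][150:240,230:330,::-1],(288,259),interpolation=cv2.INTER_CUBIC)
c=np.zeros((384,800,3),np.uint8);c[:,:512]=a;c[:259,512:]=b
cv2.imwrite('pics/w3.png',c)
```

```text
t 7.83 pos [ 0.5699 -0.0874  0.0478] ydir 1.758 tilt [ 0. -0. -1.] F [-0.5 -0.7 -1.4] w 0.317 gf 51.0 q7 1.84
```

View pics/w3.png

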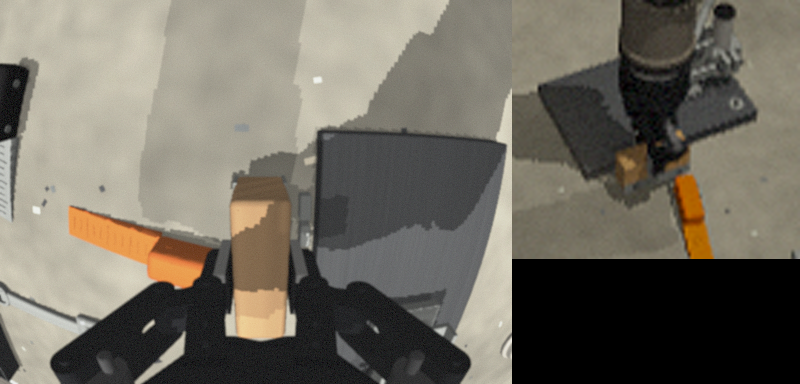

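Run:
```python
from h import *
from station import bot
o=bot.get_obs();plan(o,.53,.255,.14,1.758);plan(o,.53,.255,.0265,1.758)
```

```text
turn [ 0.    -0.     0.002] shift [-25.  342.4 -92.1]
turn [ 0.    -0.     0.002] shift [-25.  342.3  21.4]
```

Request:
jog_arm:
  motion:
    - [0, 0, 0, 0, 0, -50, 20]
    - [0, 0, 0, 0, 40, -92, 20]
    - [0, 0, 0, 0, 100, -92, 20]
    - [0, 0, 0, 0, 160, -92, 20]
    - [0, 0, 0, -10, 220, -92, 20]
    - [0, 0, 0, -20, 280, -92, 20]
    - [0, 0, 0, -25, 342, -75, 20]
    - [0, 0, 0, -25, 342, -25, 20]
    - [0, 0, 0, -25, 342, 15, 20]
    - [0, 0, 0, -25, 342, 20.5, 20]

```text
t: 9.18
eef_pos: [0.5282, 0.2547, 0.0254]
tool_rot: [-0.002, -0.095, 0.995, -0.001]
contact_force: [-1.2, -0.1, 4.1]
gripper_width: 0.318
grasp_force: 51.6
```

Request:
jog_arm:
  motion:
    - [0, 0, 0, 0, 0, 0, 20]
    - [0, 0, 0, 0, 0, 0, 85]
    - [0, 0, 0, 0, 0, 0, 85]
    - [0, 0, 0, 0, 0, 0, 85]
    - [0, 0, 0, 0, 0, 0, 85]
    - [0, 0, 0, 0, 0, 0, 85]
    - [0, 0, 0, 0, 0, -60, 85]
    - [0, 0, 0, 0, 0, -120, 85]
    - [0, 0, 0, 0, 0, -180, 85]
    - [0, 0, 0, 0, 0, -200, 85]

```text
t: 10.42
eef_pos: [0.5317, 0.2553, 0.2318]
tool_rot: [0.003, -0.094, 0.996, 0.001]
contact_force: [-0.0, 0.1, -0.2]
gripper_width: 0.994
grasp_force: 0.0
```

Run:
```python
from h import *
from station import bot
o=bot.get_obs();st(o);plan(o,.516,-.298,.23,1.34)
```

```text
t 10.43 pos [0.5317 0.2553 0.2318] ydir 1.76 tilt [ 0.006  0.003 -1.   ] F [-0.   0.1 -0.2] w 0.994 gf 0.0 q7 1.2
turn [0.004 0.006 0.42 ] shift [ 1.194e+02 -5.405e+02 -2.000e-01]
```

Request:
jog_arm:
  motion:
    - [0.004, 0.006, 0.42, 119, -540, 0, 85]
    - [0.004, 0.006, 0.42, 119, -540, 0, 85]
    - [0.004, 0.006, 0.42, 119, -540, 0, 85]
    - [0.004, 0.006, 0.42, 119, -540, 0, 85]
    - [0.004, 0.006, 0.42, 119, -540, 0, 85]
    - [0.004, 0.006, 0.42, 119, -540, 0, 85]
    - [0.004, 0.006, 0.42, 119, -540, 0, 85]
    - [0.004, 0.006, 0.42, 119, -540, 0, 85]
    - [0.004, 0.006, 0.42, 119, -540, 0, 85]
    - [0.004, 0.006, 0.42, 119, -540, 0, 85]

```text
t: 11.68
eef_pos: [0.5128, -0.3038, 0.2273]
tool_rot: [-0.003, 0.119, 0.993, -0.004]
contact_force: [0.4, 1.3, -0.8]
gripper_width: 0.992
grasp_force: 0.0
```

Run:
```python
from h import *
from station import bot
import pickle
o=bot.get_obs();st(o);p=bot.read_camera('wrist');pickle.dump((o,p),open('w4.pkl','wb'))
print('expect',wproj(p,[(.516,-.297,.03),(.619,-.326,0)],o).round(0))
for t in('gauge','gauge_tip'): print(t,[(d['xy'],round(d['score'],2)) for d in bot.tip_of(t,p)[:3]])
cv2.imwrite('pics/w4.png',cv2.resize(p['pixels'][:,:,::-1],(800,600),interpolation=cv2.INTER_CUBIC))
```

```text
t 11.68 pos [ 0.5128 -0.3038  0.2273] ydir 1.332 tilt [-0.007 -0.007 -1.   ] F [ 0.4  1.3 -0.8] w 0.992 gf 0.0 q7 1.88
expect [[269. 172.]
 [265. 242.]]
gauge [([262.3, 159.5], 0.76), ([397.2, 203.1], 0.71), ([431.9, 173.2], 0.5)]
gauge_tip [([266.1, 239.6], 0.75), ([322.2, 218.8], 0.74), ([495.5, 231.2], 0.34)]
```

View pics/w4.png

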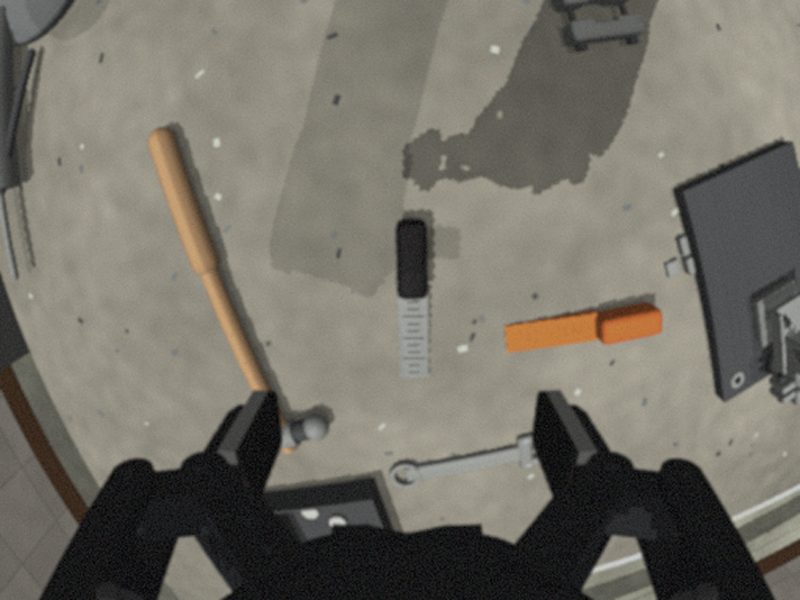

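All three chips lie on the ledge beside the plate at (685,240), (673,268) and (690,265). The gauge handle runs (398,221) to (426,296) with its tip at (415,376), and it is black with a steel blade.

Run:
```python
import pickle
from h import *
o,p=pickle.load(open('w4.pkl','rb'));k=.64
f=lambda q,z:wonz(p,np.array(q)*k-.2,o,z)[:2]
h=np.array([f(q,.03) for q in((398,221),(425,221),(426,296),(399,296))]);t=f((414.5,377),.001)
a=(h[0]+h[1])/2;b=(h[2]+h[3])/2;c=(a+b)/2
print('handle',a.round(4),b.round(4),'len',np.linalg.norm(b-a),'w',np.linalg.norm(h[0]-h[1]),'tip',t.round(4),'c-tip',np.linalg.norm(t-c))
yaw=np.arctan2(*(t-a)[::-1]);print('yaw',yaw,np.arctan2(*(b-a)[::-1]))
c2=t-.11*np.array([np.cos(yaw),np.sin(yaw)]);print('c',c,c2)
from station import bot
o=bot.get_obs();m=(c+c2)/2;plan(o,*m,.008,yaw+np.pi/2)
```

```text
handle [ 0.4788 -0.2945] [ 0.535  -0.3073] len 0.05765587874876556 w 0.019839901044386727 tip [ 0.617 -0.325] c-tip 0.11262462488929242
yaw -0.2168502983319137 -0.22327872896973375
c [ 0.50693027 -0.30092542] [ 0.50953315 -0.30130911]
turn [-0.004 -0.006 -0.013] shift [  4.3  -4.4 219. ]
```

Request:
jog_arm:
  motion:
    - [-0.004, -0.006, -0.013, 4.5, -4.4, 60, 70]
    - [-0.004, -0.006, -0.013, 4.5, -4.4, 120, 70]
    - [-0.004, -0.006, -0.013, 4.5, -4.4, 180, 70]
    - [-0.004, -0.006, -0.013, 4.5, -4.4, 212, 70]
    - [-0.004, -0.006, -0.013, 4.5, -4.4, 220, 70]
    - [-0.004, -0.006, -0.013, 4.5, -4.4, 220, 15]
    - [-0.004, -0.006, -0.013, 4.5, -4.4, 220, 15]
    - [-0.004, -0.006, -0.013, 4.5, -4.4, 220, 15]
    - [-0.004, -0.006, -0.013, 4.5, -4.4, 220, 15]
    - [-0.004, -0.006, -0.013, 4.5, -4.4, 220, 15]
  grip_force: 60

```text
t: 13.08
eef_pos: [0.5095, -0.3028, 0.0093]
tool_rot: [0.002, 0.109, 0.994, -0.001]
contact_force: [-0.3, 0.4, 7.1]
gripper_width: 0.265
grasp_force: 60.9
```

Run:
```python
from h import *
from station import bot
o=bot.get_obs();st(o)
C=np.array([.5976,.036]);yaw=.19;u=np.array([np.cos(yaw),np.sin(yaw)])
R=Rt(o);tx=np.arctan2(R[1,1],R[0,1])-np.pi/2
off=np.array([.5082,-.3011])-o['eef_pos'][:2];print('off along gauge',off@[np.cos(tx),np.sin(tx)],'across',off@[-np.sin(tx),np.cos(tx)])
# tip at shoe x=-30 mm -> fixture x -0.020; TCP 110mm behind
for z in(.2,.035): plan(o,*(C+u*(-.020-.110)),z,yaw+np.pi/2)
```

```text
t 13.07 pos [ 0.5095 -0.3028  0.0093] ydir 1.353 tilt [ 0.004 -0.002 -1.   ] F [-0.3  0.4  7.1] w 0.265 gf 60.9 q7 2.0
off along gauge -0.0015948545953438952 across 0.0013617656630421774
turn [-0.002  0.004 -0.408] shift [ 105.6  298.  -191.6]
turn [-0.002  0.004 -0.408] shift [106.3 298.2 -26.6]
```

Request:
jog_arm:
  motion:
    - [0, 0, 0, 0, 0, -50, 15]
    - [0, 0, 0, 0, 0, -100, 15]
    - [0, 0, -0.1, 35, 50, -100, 15]
    - [-0.002, 0.004, -0.2, 70, 105, -100, 15]
    - [-0.002, 0.004, -0.3, 106, 155, -100, 15]
    - [-0.002, 0.004, -0.408, 106, 215, -100, 15]
    - [-0.002, 0.004, -0.408, 106, 275, -100, 15]
    - [-0.002, 0.004, -0.408, 106, 298, -90, 15]
    - [-0.002, 0.004, -0.408, 106, 298, -50, 15]
    - [-0.002, 0.004, -0.408, 106, 298, -28, 15]

```text
t: 14.32
eef_pos: [0.4686, 0.012, 0.0343]
tool_rot: [-0.002, -0.096, 0.995, 0.001]
contact_force: [-0.4, -0.5, -1.7]
gripper_width: 0.264
grasp_force: 59.8
```

Run:
```python
from h import *
from station import bot
import pickle
o=bot.get_obs();st(o);p=bot.read_camera('wrist');s=bot.read_camera('scene');d=bot.read_camera('side')
pickle.dump((o,p,s,d),open('w5.pkl','wb'))
f=lambda i,w,h:cv2.resize(i[:,:,::-1],(w,h),interpolation=cv2.INTER_CUBIC)
c=np.zeros((600,800,3),np.uint8)
c[:300,:400]=f(p['pixels'][230:384,150:355],400,300)
c[:300,400:]=f(s['pixels'][185:260,225:325],400,300)
c[300:,:]=f(d['pixels'][155:217,228:310],800,600)[:300] if 0 else f(d['pixels'][160:220,225:385],800,300)
cv2.imwrite('pics/w5.png',c)
print(bot.tip_of('gauge_tip',s)[:2],bot.tip_of('shoe',s)[:2],bot.tip_of('gauge_tip',d)[:2],bot.tip_of('shoe',d)[:2])
```

```text
t 14.32 pos [0.4686 0.012  0.0343] ydir 1.762 tilt [-0.003  0.001 -1.   ] F [-0.4 -0.5 -1.7] w 0.264 gf 59.8 q7 1.7
[{'xy': [255.9, 213.2], 'score': 0.66}, {'xy': [177.2, 220.2], 'score': 0.65}] [{'xy': [255.9, 222.2], 'score': 0.58}] [{'xy': [267.6, 181.8], 'score': 0.78}, {'xy': [303.3, 251.7], 'score': 0.56}] [{'xy': [277.1, 179.8], 'score': 0.44}, {'xy': [340.8, 257.6], 'score': 0.42}]
```

View pics/w5.png

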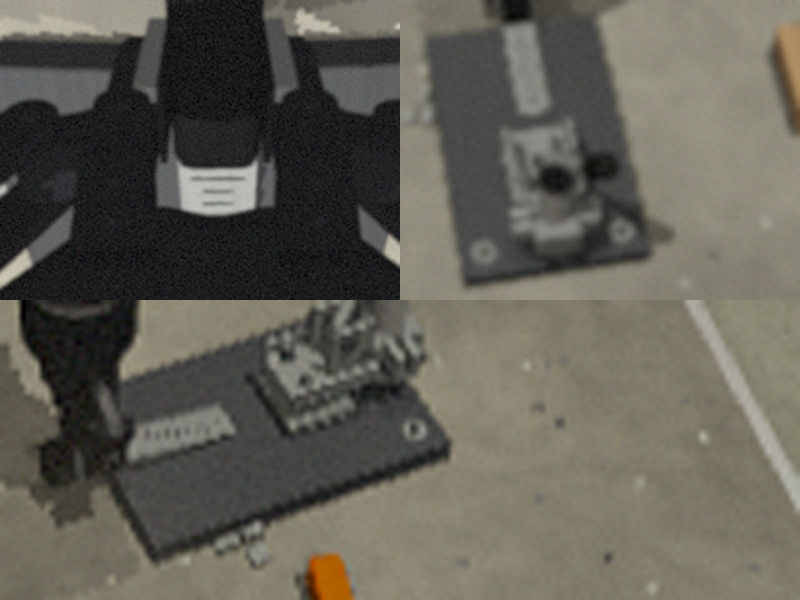

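The scene crop shows the blade (tip at (533,111)) parallel to the plate edges and pointing at the shoe's middle (about (539,126)) within 2-3 mm. All the chips are down beside the plate. Now lowering.

Request:
jog_arm:
  motion:
    - [0, 0, 0, 0, 0, 3, 15]
    - [0, 0, 0, 0, 0, 5, 15]
    - [0, 0, 0, 0, 0, 6, 15]
    - [0, 0, 0, 0, 0, 6, 15]

```text
t: 15.18
eef_pos: [0.4689, 0.0115, 0.0293]
tool_rot: [-0.001, -0.095, 0.995, 0.001]
contact_force: [-1.9, -0.4, 5.2]
gripper_width: 0.269
grasp_force: 60.7
```

Request:
jog_arm:
  motion:
    - [0, 0, 0, -8, 0, 0, 15]
    - [0, 0, 0, -16, 0, 0, 15]
    - [0, 0, 0, -24, 0, 0, 15]
    - [0, 0, 0, -32, 0, 0, 15]
    - [0, 0, 0, -38, 0, 0, 15]
    - [0, 0, 0, -42, 0, 0, 15]
    - [0, 0, 0, -45, 0, 0, 15]
    - [0, 0, 0, -45, 0, 0, 15]

```text
t: 16.18
eef_pos: [0.5104, 0.0191, 0.0291]
tool_rot: [-0.004, -0.095, 0.996, 0.0]
contact_force: [-9.4, -1.9, 15.2]
gripper_width: 0.267
grasp_force: 62.1
```

Run:
```python
from h import *
from station import bot
o=bot.get_obs();st(o);s=bot.read_camera('scene');d=bot.read_camera('side')
f=lambda i,w,h:cv2.resize(i[:,:,::-1],(w,h),interpolation=cv2.INTER_CUBIC)
cv2.imwrite('pics/w6.png',np.vstack([f(s['pixels'][190:250,230:310],400,300),f(d['pixels'][160:220,235:315],400,300)]))
```

```text
t 16.18 pos [0.5104 0.0191 0.0291] ydir 1.76 tilt [-0.008 -0.    -1.   ] F [-9.4 -1.9 15.2] w 0.267 gf 62.1 q7 1.69
```

View pics/w6.png

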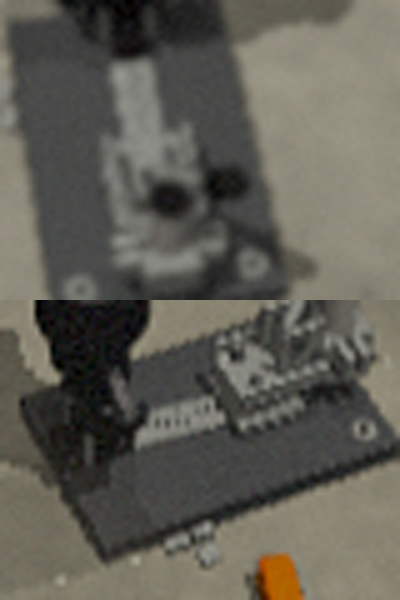

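The blade is entering under the shoe centrally. The down-load is higher than needed, so I'll ease it.

Request:
jog_arm:
  motion:
    - [0, 0, 0, 0, 0, -0.6, 15]
    - [0, 0, 0, 0, 0, -0.6, 15]

```text
t: 16.52
eef_pos: [0.5133, 0.0201, 0.0294]
tool_rot: [-0.001, -0.095, 0.995, 0.001]
contact_force: [1.3, 0.7, -1.3]
gripper_width: 0.268
grasp_force: 59.9
```

Request:
jog_arm:
  motion:
    - [0, 0, 0, -2, 0, 0.1, 15]
    - [0, 0, 0, -4, 0, 0.1, 15]
    - [0, 0, 0, -6, 0, 0.1, 15]
    - [0, 0, 0, -6, 0, 0.1, 15]

```text
t: 17.02
eef_pos: [0.5194, 0.0213, 0.0292]
tool_rot: [-0.001, -0.095, 0.995, 0.001]
contact_force: [0.2, 0.0, -1.8]
gripper_width: 0.269
grasp_force: 59.9
```

Request:
jog_arm:
  motion:
    - [0, 0, 0, -2, 0, 0, 15]
    - [0, 0, 0, -4, 0, 0, 15]
    - [0, 0, 0, -4, 0, 0, 15]
    - [0, 0, 0, -4, 0, 0, 15]

```text
t: 17.52
eef_pos: [0.5229, 0.0219, 0.0292]
tool_rot: [-0.002, -0.095, 0.995, 0.001]
contact_force: [0.3, -0.3, -1.5]
gripper_width: 0.266
grasp_force: 59.9
```

Request:
jog_arm:
  motion:
    - [0, 0, 0, -2, 0, 0, 15]
    - [0, 0, 0, -4, 0, 0, 15]
    - [0, 0, 0, -4, 0, 0, 15]

```text
t: 17.9
eef_pos: [0.5271, 0.0227, 0.0293]
tool_rot: [-0.001, -0.095, 0.995, 0.001]
contact_force: [-0.6, -0.4, -0.8]
gripper_width: 0.268
grasp_force: 59.8
```

Request:
jog_arm:
  motion:
    - [0, 0, 0, -2, 0, 0, 15]
    - [0, 0, 0, -4, 0, 0, 15]
    - [0, 0, 0, -4, 0, 0, 15]

```text
t: 18.27
eef_pos: [0.531, 0.0235, 0.0292]
tool_rot: [-0.001, -0.095, 0.995, 0.001]
contact_force: [0.2, -0.3, -1.5]
gripper_width: 0.263
grasp_force: 59.8
```

Request:
jog_arm:
  motion:
    - [0, 0, 0, -2, 0, 0, 15]
    - [0, 0, 0, -4, 0, 0, 15]
    - [0, 0, 0, -4, 0, 0, 15]

```text
t: 18.65
eef_pos: [0.5325, 0.0237, 0.0291]
tool_rot: [-0.004, -0.095, 0.995, 0.001]
contact_force: [-7.7, -0.7, 7.5]
gripper_width: 0.266
grasp_force: 61.1
```

Request:
jog_arm:
  motion:
    - [0, 0, 0, -1.5, 0, 0, 15]
    - [0, 0, 0, -3, 0, 0, 15]
    - [0, 0, 0, -3, 0, 0, 15]

```text
t: 19.02
eef_pos: [0.5329, 0.0238, 0.0291]
tool_rot: [-0.006, -0.095, 0.995, 0.0]
contact_force: [-14.9, -1.8, 16.6]
gripper_width: 0.27
grasp_force: 62.3
```

Contact with the shoe is made at about 35 mm in, but the heel is pressing on the plate. I'll unload the vertical push and take back some of the push command.

Request:
jog_arm:
  motion:
    - [0, 0, 0, 2.5, 0, -0.3, 15]
    - [0, 0, 0, 2.5, 0, -0.5, 15]
    - [0, 0, 0, 2.5, 0, -0.5, 15]

```text
t: 19.4
eef_pos: [0.533, 0.0238, 0.0292]
tool_rot: [-0.004, -0.095, 0.995, 0.0]
contact_force: [-6.3, -0.3, 2.7]
gripper_width: 0.264
grasp_force: 60.3
```

Request:
jog_arm:
  motion:
    - [0, 0, 0, -1.5, 0, -0.3, 15]
    - [0, 0, 0, -3, 0, -0.4, 15]
    - [0, 0, 0, -3, 0, -0.4, 15]

```text
t: 19.77
eef_pos: [0.535, 0.0242, 0.0292]
tool_rot: [-0.005, -0.095, 0.995, 0.0]
contact_force: [-8.6, -0.9, 1.2]
gripper_width: 0.265
grasp_force: 60.3
```

Request:
jog_arm:
  motion:
    - [0, 0, 0, -1, 0, 0, 15]
    - [0, 0, 0, -2.5, 0, -0.1, 15]
    - [0, 0, 0, -2.5, 0, -0.1, 15]
    - [0, 0, 0, -2.5, 0, -0.1, 15]

```text
t: 20.27
eef_pos: [0.5367, 0.0245, 0.0292]
tool_rot: [-0.005, -0.095, 0.995, 0.0]
contact_force: [-9.1, -1.6, 3.4]
gripper_width: 0.269
grasp_force: 60.6
```

Request:
jog_arm:
  motion:
    - [0, 0, 0, 0, 0, 0, 15]
    - [0, 0, 0, 0, 0, 0, 15]
    - [0, 0, 0, 0, 0, 0, 15]
    - [0, 0, 0, 0, 0, 0, 15]

```text
t: 20.78
eef_pos: [0.5367, 0.0245, 0.0292]
tool_rot: [-0.005, -0.095, 0.995, 0.0]
contact_force: [-10.2, -1.4, 3.6]
gripper_width: 0.267
grasp_force: 60.6
```

Run:
```python
from h import *
from station import bot
o=bot.get_obs();st(o);s=bot.read_camera('scene');d=bot.read_camera('side');w=bot.read_camera('wrist')
f=lambda i,w,h:cv2.resize(i[:,:,::-1],(w,h),interpolation=cv2.INTER_CUBIC)
c=np.zeros((600,800,3),np.uint8)
c[:300,:400]=f(s['pixels'][190:250,230:310],400,300);c[300:,:400]=f(d['pixels'][160:220,235:315],400,300);c[:300,400:]=f(s['pixels'],400,300);c[300:,400:]=f(w['pixels'],400,300)
cv2.imwrite('pics/w7.png',c)
```

```text
t 20.77 pos [0.5367 0.0245 0.0292] ydir 1.761 tilt [-0.011 -0.    -1.   ] F [-10.2  -1.4   3.6] w 0.267 gf 60.6 q7 1.69
```

View pics/w7.png

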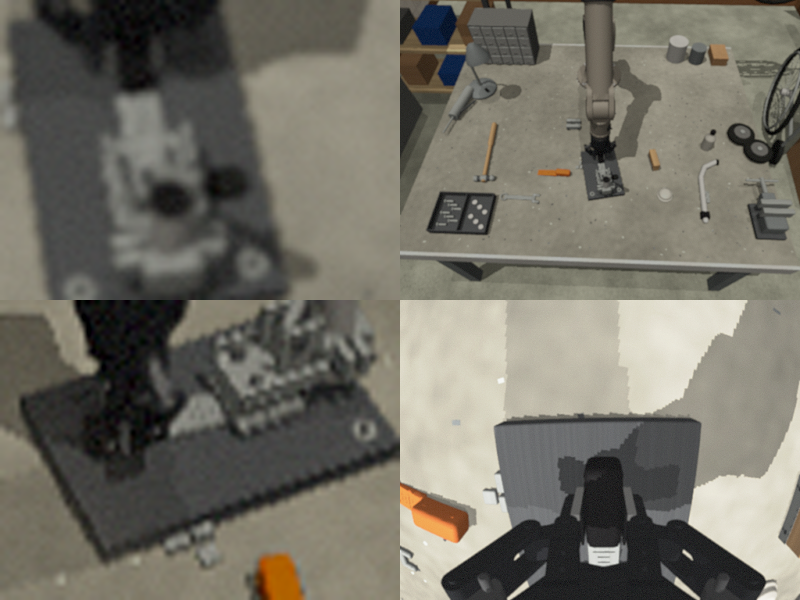

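The blade sits centred and square under the shoe, about 38 mm in. It is steady, with a 10 N push and the grip held. The chips are on the ledge and the scraper stands on the left at (655,158). Handing in.

```bash
python3 -c "
from station import bot
print(bot.hand_in())"
```

```text
the job is handed in; nothing more can be done
None
```

I handed the job in at about 21 s of the 67 s allowed; the hand-in returned no verdict. The three chips are on the ledge beside the plate, the scraper block is let go on the ledge to the left, and the gauge is still held about 38 mm in under the shoe (estimated), steady against about 10 N of push. The shoe's rise was not measured directly, but from the taper it should be about 0.5 mm.

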